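# Re-pin the length stop of a crosscut sled

### The arm

A 7-joint arm with a two-finger parallel gripper is mounted at the origin on the work surface. World frame = base frame: x ahead of the robot, y to its left, z up, the work surface at z = 0. Lengths are in m, angles in degrees, forces in N, time in s.
With the tool pointing down it reaches from about 0.425 to 0.95 m from the base axis. Payload 4.7 kg.
Tool frame: the origin (TCP) lies at the very end of the fingers, on their centre line; the grasp point (between the pads) lies 19 mm behind it; z points along the fingers, y is the direction in which the jaws open and shut (so a half turn about z gives the same grasp; the last joint's range is limited). The gripper opens to 87 mm and grips with 3 to 60 N. Pads are 19 mm wide; open, the fingers measure 117 mm over their backs; the gripper's body (75 mm by 190 mm) begins 51 mm behind the grasp point.
Start: joints at [66.354, 26.849, -2.785, 87.806, 1.381, 65.374, -4.715], TCP at [0.253, -0.626, 0.223] pointing down, gripper open.
Joint ranges: [-148.3, 148.3], [-19.14, 114.17], [-79.39, 73.82], [5.75, 140.21], [-59.74, 239.74], [12.07, 113.84], [-152.46, 152.46]. Speed limits (degrees/s): [147.25, 147.25, 180, 180, 180, 180, 180].

### API

Orientations are given as [roll, pitch, yaw] about the fixed x, y, z axes, in that order (R = Rz(yaw) Ry(pitch) Rx(roll)).
In Python, from plant import env gives the robot as it stands. The module is installed in compiled form; this text tells all that it offers.
- The arm moves only by the tool servo_tool, never from a script. Its argument "series" is a list of rows, each an object of numbers: "dx", "dy", "dz": the shift along the world's x, y, z in mm; "wx", "wy", "wz": the turn, a rotation vector about the world's x, y, z in degrees; "hand": the opening, from 0 (shut) to 1 (fully open). A call has 1 to 12 rows; each row is the pose to reach, as a shift and turn from the pose commanded when the call began; what a row does not reach only later rows make up. A row lasts 1/8 s, in which the tool goes at most 62.5 mm and 10.7 degrees, less where a joint would pass 70% of its speed; a pose out of reach is approached as far as the arm can. A call with a gripper value outside its range is refused whole. The fingers move at their own pace and stop on an object; the grip force is fixed at half the most. Time passes only in rows, so rows that repeat a pose let the fingers close. It gives the time, the measured TCP pose, the force and the opening at its end, in the units of the state.
- env.read_state(): the state, without advancing time (a new reading comes with each control period).
- env.capture(name): name is "side" or "top"; returns (picture, depth): 384x512x3 uint8, blue, green, red; 384x512 float32, m along the optical axis (not along the pixel's ray), 0 where there is no reading.
- env.camera_info(name): a dict with "fovy" (degrees; the focal length in pixels is half the picture's height over the tangent of half this angle, whatever the lens; pixels are square), "cx", "cy" (the principal point, pixels), "eye" and "attitude" of the camera in the world. Camera axes: x right, y down, z forward; pixel columns grow to the right and rows downward; lengths in m; the calibration is good to about 2 mm. A picture is of the moment at which its call begins. camera_info takes no time and is no camera call.
- env.sign_off(): hands the job in, once; it reports no verdict.
The state is a dict: "time": time; "q": joint angles; "qd": joint speeds; "tau": joint torques, N m; "tcp_pos": TCP position; "tcp_rot": TCP orientation; "ft_force": force on the tool from outside, world axes, zero at the start; "wrist_torque": the same for the moment, N m; "finger_gap": finger opening in m.
Only numpy, scipy, OpenCV 4.12 (cv2) and the standard library are available. Lean on these libraries where they do the work, as an engineer would, in place of code of your own. Each camera call takes 0.05 s, during which the arm holds its last target.

### The job

Set the crosscut sled for the next cut: slide the red length stop along the fence to the hole beside the green clip, pull its parked orange T-knob up out of the rest notch, turn it clockwise and let it snap down, so that the index pin drops fully home in that hole. The clip stands a little to one side of its hole, so feel for the hole gently: force neither the pin against the rail nor the knob against its notches. Leave the board and the tools lying as they are.

Things in the scene. Friction and masses are not known exactly. Their poses are not given: they have to be found in the camera images.
- sled: crosscut sled lying on the bench, clamped down: plywood base 330 x 680 mm with its top 28 mm above the bench, beech fence 40 mm thick along its far side, a low rail along its near side. Origin on the bench under the middle of the fence; x square to the fence (away from the board side), y along the fence, z up.
- hole_rail: aluminium rail 40 x 600 x 8 mm fixed on top of the fence. In its groove is a strip with a row of 9 round holes for the index pin (12 mm, 32 mm apart), clamped where it was last zeroed to the saw: its place along the rail is not known exactly, nor is the row centred on the origin. Origin mid-rail, on the hole line, level with the rail top (96 mm above the bench); y along the row, z up.
- stop: red length stop: a saddle 38 x 70 x 22 mm that slides along the rail (it takes 4 to 8 N to push, 150 mm either way from the rail's origin), with an aluminium paddle hanging in front of the fence. Origin on the hole line, at rail top level, under the knob's axis; y along the rail, x square to it.
- sleeve: notched steel sleeve of the index plunger on top of the saddle, 28 mm across, 21 mm high; origin in the middle of its foot, 24 mm above the rail top, z up. The knob's brass cross-pin runs in it: parked at the start in a shallow rest notch (3 mm deep); 60 degrees clockwise of it (from above) is a deep slot, with a land between and tall lugs beyond. Play about 5 degrees in either.
- plunger: steel spindle with a 10 mm index pin with a nearly square nose, upright in the stop, sprung down (about 9 N parked, 0.5 N more per mm pulled up). Origin at the pin's tip, z up. Heights of the tip over the rail top: parked +2 mm; pulled up to +8 at most (over +5 the cross-pin clears the land); riding on the rail between holes 0; fully home in a hole, knob in its deep slot, -7.
- knob: orange T-knob on the spindle, it lifts and turns with it: bar 60 mm long, 14 mm thick, 18 mm high, taken across its thickness from above. Origin in the bar's middle on the turning axis, 76 mm above the pin's tip; x along the bar. Parked, x is 60 degrees anticlockwise (from above) of the stop's x; over the deep slot it is along it. Free neck under the bar: 24 mm parked, 15 home.
- clip_green: green plastic clip 12 mm wide on the back edge of the rail, it tells which hole to use: the nearest one, whose middle lies 2 to 13 mm to one side or the other of the clip's middle (the next nearest over 19 mm off). Origin on the hole line opposite the middle of the clip, at rail top level; y along the rail.
- clip_yellow: yellow clip like the green one, for another length, 75 to 200 mm away.
- clip_white: white clip like the green one, for another length.
- board: loose light wood board 85 x 200 x 18 mm lying on the sled's base in front of the fence; not to be disturbed. Origin at its underside's centre.
- driver: cordless driver standing on its battery on the right of the bench, about 205 mm high; not to be disturbed.
- caliper: steel vernier caliper, 235 mm, lying on the left; not to be disturbed.
- mallet: wooden mallet lying on the left; not to be disturbed.
- offcut: rebated wood test piece 85 x 120 x 26 mm, on the right; not to be disturbed.

How it is judged:
By the outcome, as a careful person would: the job done as asked, in the order asked, and still so for the second after the job is handed in, with the robot touching nothing.
It also fails if it takes over 42 s, if anything falls off the work surface, if the arm or the gripper's body presses on something with over 40 N, if the wrist force passes 120 N, or if a joint passes its speed limit or range.

## Working session

There is one attempt and no reset: what is moved stays moved. The work goes in short steps, Python scripts to look and compute and a tool call to move; the robot and the scene stay as the last step left them, time stands still between calls to the robot, and variables do not carry over. Pictures are saved under pics/ and viewed, and the job is handed in when it is done.

Besides the shell and the picture viewer there is one more tool, called after "Emit:" as a command line: name --argument value ..., lists and objects as JSON in quotes. servo_tool: Moves the arm, as the interface text tells. Its arguments: {"type":"object","properties":{"series":{"type":"array"}},"required":["series"]}

```bash
mkdir -p pics; cat > h.py <<'E'
import numpy as np, cv2
from plant import env
from scipy.spatial.transform import Rotation as R
def K(n):
    i=env.camera_info(n); f=192/np.tan(np.radians(i['fovy'])/2); return i,f
E
python3 - <<'E'
from h import *
print(env.read_state())
for n in ('side','top'):
    print(env.camera_info(n))
    p,d=env.capture(n); cv2.imwrite(f'pics/{n}0.png',p); np.save(f'{n}0.npy',d)
E
```

```text
{'time': 0.0, 'q': array([66.35411323, 26.89743758, -2.78290592, 87.87510245,  1.38103968,
       65.37412321, -4.71516286]), 'qd': array([-0.0241323 ,  0.01836015, -0.11396564, -0.02773433,  0.0070412 ,
       -0.01879358,  0.09395572]), 'tau': array([ 4.83522963e-04, -5.07972872e+01, -8.03507748e-02, -2.36150390e+01,
       -6.12955168e-02,  3.78312101e-02,  1.43717198e-04]), 'tcp_pos': array([ 0.25251725, -0.62533124,  0.22148762]), 'tcp_rot': array([-1.79887004e+02,  4.99916294e-03,  2.19910134e+01]), 'ft_force': array([0.83440172, 0.73737676, 0.09108348]), 'wrist_torque': array([-0.02552403, -0.00040533, -0.02732488]), 'finger_gap': 0.08723212072102565}
{'fovy': 44.77385836569954, 'cx': 252.05614881411924, 'cy': 193.89197940431956, 'eye': array([-0.36610174,  0.84113009,  1.19241419]), 'attitude': array([-131.29650519,    0.43881205, -133.54857719])}
{'fovy': 42.70459408890684, 'cx': 254.78116311515578, 'cy': 181.40572231462758, 'eye': array([0.09090765, 0.0089059 , 1.92019037]), 'attitude': array([-167.19953849,    0.26208916,  -87.2066029 ])}
```

View pics/side0.png

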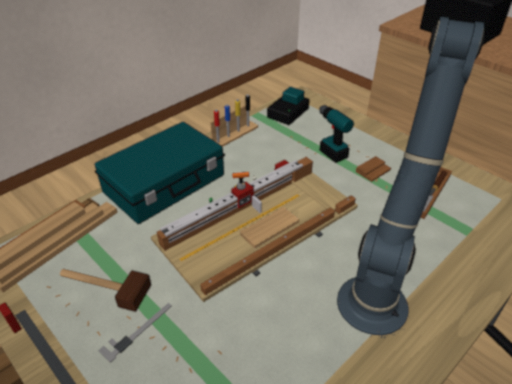

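View pics/top0.png

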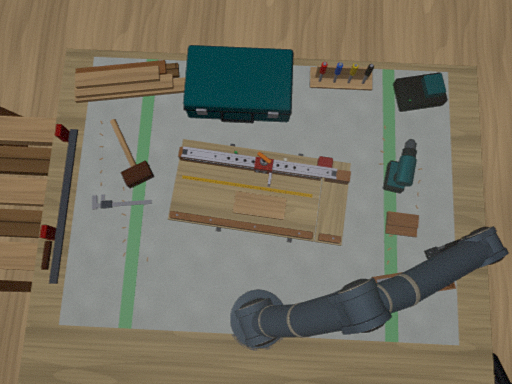

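```bash
python3 - <<'E'
import cv2,numpy as np
p=cv2.imread('pics/top0.png')[135:200,170:360]; cv2.imwrite('pics/t1.png',cv2.resize(p,None,fx=4.2,fy=4.2,interpolation=cv2.INTER_CUBIC))
p=cv2.imread('pics/side0.png')[145:255,150:325]; cv2.imwrite('pics/s1.png',cv2.resize(p,None,fx=4.5,fy=4.5,interpolation=cv2.INTER_CUBIC))
E
```

```text
(no output)
```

View pics/t1.png

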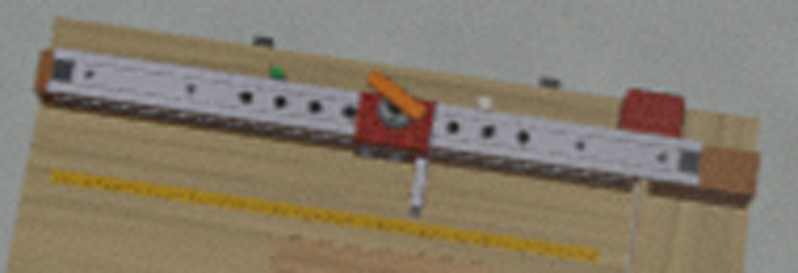

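View pics/s1.png

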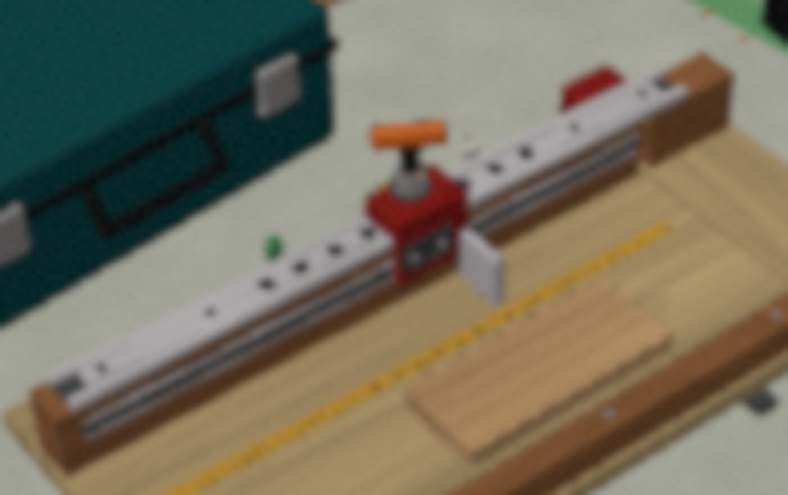

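```bash
cat >> h.py <<'E'
def proj(n,P):
    i,f=K(n); Rm=R.from_euler('xyz',i['attitude'],degrees=True).as_matrix()
    c=(np.atleast_2d(P)-i['eye'])@Rm
    return np.c_[f*c[:,0]/c[:,2]+i['cx'], f*c[:,1]/c[:,2]+i['cy']]
def unproj(n,uv,z):
    i,f=K(n); Rm=R.from_euler('xyz',i['attitude'],degrees=True).as_matrix()
    uv=np.atleast_2d(uv); r=np.c_[(uv[:,0]-i['cx'])/f,(uv[:,1]-i['cy'])/f,np.ones(len(uv))]@Rm.T
    return i['eye']+r*((z-i['eye'][2])/r[:,2])[:,None]
def pts(n,d):
    v,u=np.mgrid[:384,:512]; i,f=K(n); Rm=R.from_euler('xyz',i['attitude'],degrees=True).as_matrix()
    return np.stack([(u-i['cx'])/f*d,(v-i['cy'])/f*d,d],-1)@Rm.T+i['eye']
E
python3 - <<'E'
from h import *
t=np.array([[62,70],[90,74],[246,97],[280,102],[315,107],[349,112],[453,127],[488,132],[523,137],[580,146],[662,157]])/4.2+[170,135]-.4
print('top',np.round(unproj('top',t,.096)*1e3,1).tolist())
s=np.array([[68,384],[267,284],[300,267],[335,250],[369,233],[495,168],[526,152]])/4.5+[150,145]-.4
print('side',np.round(unproj('side',s,.096)*1e3,1).tolist())
for n in('top','side'):
    p=cv2.imread(f'pics/{n}0.png'); d=np.load(n+'0.npy'); X=pts(n,d)
    h=cv2.cvtColor(p,cv2.COLOR_BGR2HSV)
    roi=np.zeros(d.shape,bool)
    if n=='top': roi[135:200,170:360]=1
    else: roi[145:255,150:325]=1
    for nm,lo,hi in (('orange',5,14),('green',50,75),('red',0,4)):
        m=(h[...,0]>=lo)&(h[...,0]<=hi)&(h[...,1]>150)&(h[...,2]>70)&roi
        if nm=='orange': m&=X[...,2]>.15
        v,u=np.nonzero(m); print(n,nm,m.sum(),u.mean(),v.mean(),np.round(np.nanmedian(X[m],0)*1e3,1),(u.min(),u.max(),v.min(),v.max()))
        if nm=='orange': print(np.round(X[m]*1e3)[::4].tolist())
        if nm=='green': print(np.round(X[m]*1e3).tolist())
E
```

```text
top [[610.8, 315.2, 96.0], [608.2, 289.1, 96.0], [593.1, 144.4, 96.0], [589.9, 113.0, 96.0], [586.7, 80.7, 96.0], [583.4, 49.3, 96.0], [573.7, -46.3, 96.0], [570.6, -78.4, 96.0], [567.4, -110.5, 96.0], [561.4, -162.6, 96.0], [554.6, -237.4, 96.0]]
side [[613.8, 316.8, 96.0], [595.5, 144.0, 96.0], [592.6, 113.3, 96.0], [588.6, 80.9, 96.0], [585.1, 48.6, 96.0], [573.3, -78.5, 96.0], [570.3, -111.2, 96.0]]
top orange 60 263.81666666666666 157.31666666666666 [577.    6.9 182.5] (np.int64(258), np.int64(270), np.int64(152), np.int64(163))
[[597.0, 30.0, 181.0], [593.0, 26.0, 182.0], [591.0, 26.0, 174.0], [585.0, 29.0, 183.0], [584.0, 14.0, 186.0], [583.0, 14.0, 179.0], [580.0, 21.0, 173.0], [579.0, 7.0, 181.0], [573.0, 10.0, 187.0], [578.0, -8.0, 173.0], [571.0, -1.0, 184.0], [567.0, 6.0, 180.0], [566.0, -8.0, 187.0], [563.0, -5.0, 186.0], [563.0, -9.0, 172.0]]
top green 2 235.5 152.0 [613.6 116.7 108.8] (np.int64(235), np.int64(236), np.int64(152), np.int64(152))
[[613.0, 119.0, 111.0], [614.0, 115.0, 107.0]]
top red 158 283.2974683544304 163.68354430379748 [570.7 -10.2 117. ] (np.int64(255), np.int64(331), np.int64(157), np.int64(170))
side orange 68 241.33823529411765 179.4264705882353 [576.9  10.9 177.9] (np.int64(168), np.int64(310), np.int64(163), np.int64(253))
[[-366.0, 841.0, 1192.0], [589.0, 11.0, 179.0], [574.0, 6.0, 185.0], [568.0, -7.0, 181.0], [587.0, 27.0, 184.0], [583.0, 12.0, 178.0], [567.0, 8.0, 186.0], [568.0, -12.0, 174.0], [587.0, 27.0, 180.0], [584.0, 11.0, 173.0], [569.0, 6.0, 179.0], [563.0, -7.0, 175.0], [588.0, 21.0, 172.0], [580.0, 10.0, 170.0], [570.0, 1.0, 171.0], [580.0, 10.0, 166.0], [-366.0, 841.0, 1192.0]]<stdin>:15: RuntimeWarning: Mean of empty slice.
  ret = ret.dtype.type(ret / rcount)
  return np.nanmean(a, axis, out=out, keepdims=keepdims)
Traceback (most recent call last):
ValueError: zero-size array to reduction operation minimum which has no identity
```

```bash
python3 - <<'E'
from h import *
C={}
for n in('top','side'):
    p=cv2.imread(f'pics/{n}0.png'); d=np.load(n+'0.npy'); X=pts(n,d)
    h=cv2.cvtColor(p,cv2.COLOR_BGR2HSV)
    m=(h[...,0]>=5)&(h[...,0]<=16)&(h[...,1]>140)&(h[...,2]>60)&(X[...,2]>.15)&(X[...,2]<.25)&(abs(X[...,0]-.58)<.06)&(abs(X[...,1]-.01)<.06)
    v,u=np.nonzero(m); C[n]=np.array([u.mean(),v.mean()]); print(n,m.sum(),C[n],np.round(unproj(n,C[n],.176)*1e3,1),np.round(X[m].mean(0)*1e3,1))
    # model: box silhouette
    a=np.radians(54.2); ex=np.array([np.cos(a),np.sin(a),0]); ey=np.array([-ex[1],ex[0],0])
    def cent(c,a):
        ex=np.array([np.cos(a),np.sin(a),0]); ey=np.array([-ex[1],ex[0],0])
        P=np.array([c+.03*i*ex+.007*j*ey+[0,0,.009*k] for i in(-1,1) for j in(-1,1) for k in (-1,1)])
        hl=cv2.convexHull(proj(n,P).astype(np.float32)*1); M=cv2.moments(hl); return np.array([M['m10']/M['m00'],M['m01']/M['m00']]),M['m00']
    c=np.array([.58,.008,.174])
    for _ in range(4):
        e,A=cent(c,a); J=np.c_[(cent(c+[.01,0,0],a)[0]-e)/.01,(cent(c+[0,.01,0],a)[0]-e)/.01]
        c[:2]+=np.linalg.solve(J,C[n]-e)
    print('knob',np.round(c*1e3,1),'area',A)
    # case
    m=(h[...,0]>80)&(h[...,0]<95)&(h[...,1]>150)&(X[...,0]>.6)&(X[...,1]>-.2)&(X[...,1]<.5)
    print('case',np.round(np.percentile(X[m],[2,50,98],axis=0)*1e3))
    if n=='top':
        g=p.astype(int); w=np.clip(g[...,1]-np.maximum(g[...,0],g[...,2]),0,None)*((np.mgrid[:384,:512][0]>140)&(np.mgrid[:384,:512][0]<160)&(np.mgrid[:384,:512][1]>225)&(np.mgrid[:384,:512][1]<245))
        w[w<15]=0
    else:
        V,U=np.mgrid[:384,:512]; g=p.astype(int); w=np.clip(g[...,1]-np.maximum(g[...,0],g[...,2]),0,None)*((U>200)&(U<222)&(V>192)&(V<206)); w[w<15]=0
    V,U=np.mgrid[:384,:512]; uv=[(U*w).sum()/w.sum(),(V*w).sum()/w.sum()]; print('clip',uv,[np.round(unproj(n,uv,z)*1e3,1) for z in(.096,.105)])
E
```

```text
top 64 [263.90625 157.375  ] [[578.6   7.  176. ]] [576.9   7.1 182. ]
knob [579.1   7.  174. ] area 79.9343391736038
case [[ 778.  -74.   65.]
 [ 894.  124.  150.]
 [1024.  317.  160.]]
clip [np.float64(235.23547400611622), np.float64(151.70948012232415)] [array([[618.4, 118.6,  96. ]]), array([[615.8, 118. , 105. ]])]
side 71 [240.43661972 174.66197183] [[579.2   8.9 176. ]] [578.5   9.5 176.7]
knob [581.1   7.3 174. ] area 114.67553333379328
case [[ 777.  -63.   23.]
 [ 846.  170.  148.]
 [1013.  330.  155.]]
clip [np.float64(210.31262525050101), np.float64(199.22044088176352)] [array([[626. , 112.5,  96. ]]), array([[617.8, 118.5, 105. ]])]
```

Emit:
servo_tool --series '[{"dz":50,"hand":1},{"dx":20,"dy":40,"dz":80},{"dx":48,"dy":93,"dz":80,"wz":4},{"dx":76,"dy":147,"dz":80,"wz":8},{"dx":104,"dy":201,"dz":80,"wz":12},{"dx":132,"dy":255,"dz":80,"wz":16},{"dx":160,"dy":309,"dz":80,"wz":20},{"dx":188,"dy":363,"dz":80,"wz":24},{"dx":216,"dy":417,"dz":80,"wz":28},{"dx":244,"dy":471,"dz":80,"wz":32},{"dx":272,"dy":525,"dz":80,"wz":32},{"dx":300,"dy":579,"dz":80,"wz":32}]'

```text
$.series[0]: bad value
```

Emit:
servo_tool --series '[{"dx":0,"dy":0,"dz":50,"wx":0,"wy":0,"wz":0,"hand":1.0},{"dx":20,"dy":40,"dz":80,"wx":0,"wy":0,"wz":0,"hand":1.0},{"dx":48,"dy":93,"dz":80,"wx":0,"wy":0,"wz":4,"hand":1.0},{"dx":76,"dy":147,"dz":80,"wx":0,"wy":0,"wz":8,"hand":1.0},{"dx":104,"dy":201,"dz":80,"wx":0,"wy":0,"wz":12,"hand":1.0},{"dx":132,"dy":255,"dz":80,"wx":0,"wy":0,"wz":16,"hand":1.0},{"dx":160,"dy":309,"dz":80,"wx":0,"wy":0,"wz":20,"hand":1.0},{"dx":188,"dy":363,"dz":80,"wx":0,"wy":0,"wz":24,"hand":1.0},{"dx":216,"dy":417,"dz":80,"wx":0,"wy":0,"wz":28,"hand":1.0},{"dx":244,"dy":471,"dz":80,"wx":0,"wy":0,"wz":32,"hand":1.0},{"dx":272,"dy":525,"dz":80,"wx":0,"wy":0,"wz":32,"hand":1.0},{"dx":300,"dy":579,"dz":80,"wx":0,"wy":0,"wz":32,"hand":1.0}]'

```text
time: 1.6
tcp_pos: [0.5532, -0.0453, 0.3023]
tcp_rot: [180.0, 0.0, 54.0]
ft_force: [1.3, 0.9, 0.2]
finger_gap: 0.087
```

Emit:
servo_tool --series '[{"dx":27,"dy":53,"dz":0,"wx":0,"wy":0,"wz":0,"hand":0.5},{"dx":27,"dy":53,"dz":-50,"wx":0,"wy":0,"wz":0,"hand":0.5},{"dx":27,"dy":53,"dz":-90,"wx":0,"wy":0,"wz":0,"hand":0.5},{"dx":27,"dy":53,"dz":-90,"wx":0,"wy":0,"wz":0,"hand":0.5},{"dx":27,"dy":53,"dz":-90,"wx":0,"wy":0,"wz":0,"hand":0.5}]'

```text
time: 2.22
tcp_pos: [0.5807, 0.0062, 0.214]
tcp_rot: [179.9, -0.1, 54.0]
ft_force: [-0.2, 0.5, 0.3]
finger_gap: 0.0472
```

```bash
python3 - <<'E'
from h import *
p,d=env.capture('side'); q=p[120:240,170:330]
cv2.imwrite('pics/s2.png',cv2.resize(q,None,fx=5,fy=5,interpolation=cv2.INTER_CUBIC))
s=env.read_state(); print(s['time'],s['tcp_pos'],s['tcp_rot'],s['ft_force'],s['finger_gap'])
E
```

```text
2.275 [0.58108231 0.00620526 0.21461474] [ 1.79844727e+02 -1.30607915e-01  5.39689500e+01] [ 0.21706469 -0.3878951   0.25297896] 0.045658427653690915
```

View pics/s2.png

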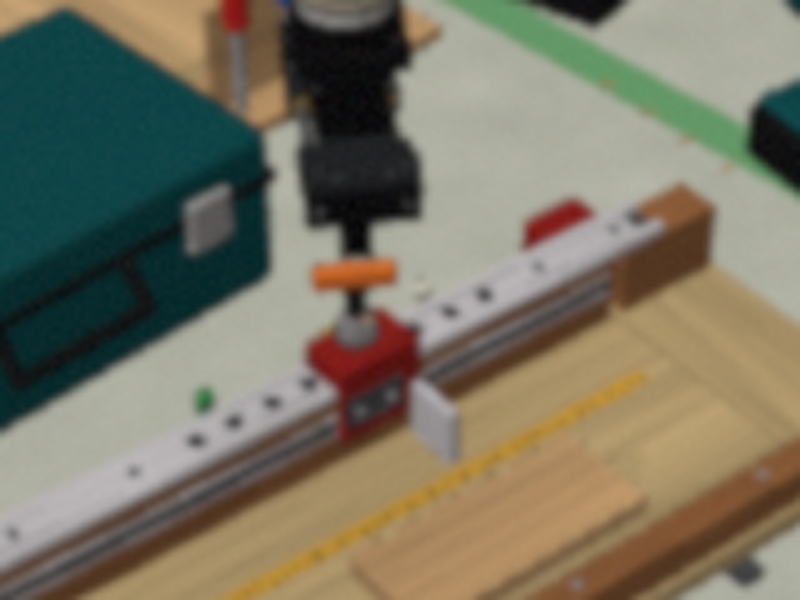

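The fingers, at (355,235) in the enlarged view, are centred over the orange knob at (355,275). Next I go down and close.

Emit:
servo_tool --series '[{"dx":0,"dy":1,"dz":-30,"wx":0,"wy":0,"wz":0,"hand":0.5},{"dx":0,"dy":1,"dz":-56,"wx":0,"wy":0,"wz":0,"hand":0.5},{"dx":0,"dy":1,"dz":-56,"wx":0,"wy":0,"wz":0,"hand":0.3},{"dx":0,"dy":1,"dz":-56,"wx":0,"wy":0,"wz":0,"hand":0.22},{"dx":0,"dy":1,"dz":-56,"wx":0,"wy":0,"wz":0,"hand":0.0},{"dx":0,"dy":1,"dz":-56,"wx":0,"wy":0,"wz":0,"hand":0.0},{"dx":0,"dy":1,"dz":-56,"wx":0,"wy":0,"wz":0,"hand":0.0},{"dx":0,"dy":1,"dz":-56,"wx":0,"wy":0,"wz":0,"hand":0.0}]'

```text
time: 3.28
tcp_pos: [0.5808, 0.007, 0.1577]
tcp_rot: [179.9, -0.1, 54.0]
ft_force: [1.2, -1.1, 5.7]
finger_gap: 0.0135
```

Emit:
servo_tool --series '[{"dx":0.4,"dy":4,"dz":0.5,"wx":0,"wy":0,"wz":0,"hand":0.0},{"dx":1.4,"dy":14,"dz":0.5,"wx":0,"wy":0,"wz":0,"hand":0.0},{"dx":2.4,"dy":24,"dz":0.5,"wx":0,"wy":0,"wz":0,"hand":0.0},{"dx":3.4,"dy":34,"dz":0.5,"wx":0,"wy":0,"wz":0,"hand":0.0},{"dx":4.4,"dy":44,"dz":0.5,"wx":0,"wy":0,"wz":0,"hand":0.0},{"dx":5.4,"dy":54,"dz":0.5,"wx":0,"wy":0,"wz":0,"hand":0.0},{"dx":6.5,"dy":64,"dz":0.5,"wx":0,"wy":0,"wz":0,"hand":0.0},{"dx":7.5,"dy":74,"dz":0.5,"wx":0,"wy":0,"wz":0,"hand":0.0},{"dx":8.5,"dy":84,"dz":0.5,"wx":0,"wy":0,"wz":0,"hand":0.0},{"dx":9.5,"dy":94,"dz":0.5,"wx":0,"wy":0,"wz":0,"hand":0.0},{"dx":10.3,"dy":102,"dz":0.5,"wx":0,"wy":0,"wz":0,"hand":0.0},{"dx":10.7,"dy":106,"dz":0.5,"wx":0,"wy":0,"wz":0,"hand":0.0}]'

```text
time: 4.78
tcp_pos: [0.5916, 0.1129, 0.1577]
tcp_rot: [179.9, -0.0, 54.0]
ft_force: [2.9, -3.6, 5.0]
finger_gap: 0.0139
```

Emit:
servo_tool --series '[{"dx":0,"dy":0,"dz":0,"wx":0,"wy":0,"wz":0,"hand":0.0},{"dx":0,"dy":0,"dz":0,"wx":0,"wy":0,"wz":0,"hand":0.0}]'

```text
time: 5.03
tcp_pos: [0.5916, 0.1135, 0.1577]
tcp_rot: [179.9, -0.1, 54.0]
ft_force: [3.6, -0.9, 4.1]
finger_gap: 0.0139
```

```bash
python3 - <<'E'
from h import *
p,d=env.capture('side'); q=p[130:250,150:310]
cv2.imwrite('pics/s3.png',cv2.resize(q,None,fx=5,fy=5,interpolation=cv2.INTER_CUBIC))
p,d=env.capture('top'); q=p[125:200,175:335]
cv2.imwrite('pics/t3.png',cv2.resize(q,None,fx=5,fy=5,interpolation=cv2.INTER_CUBIC))
s=env.read_state(); print(s['time'],s['tcp_pos'],s['tcp_rot'],s['ft_force'],s['wrist_torque'],s['finger_gap'])
E
```

```text
5.125 [0.59156431 0.11349484 0.15770312] [ 1.79907944e+02 -1.35587866e-01  5.39835780e+01] [ 2.56792175 -1.28466529  5.17637078] [-0.28597458 -0.81503186  0.0330334 ] 0.013653023656229038
```

View pics/s3.png

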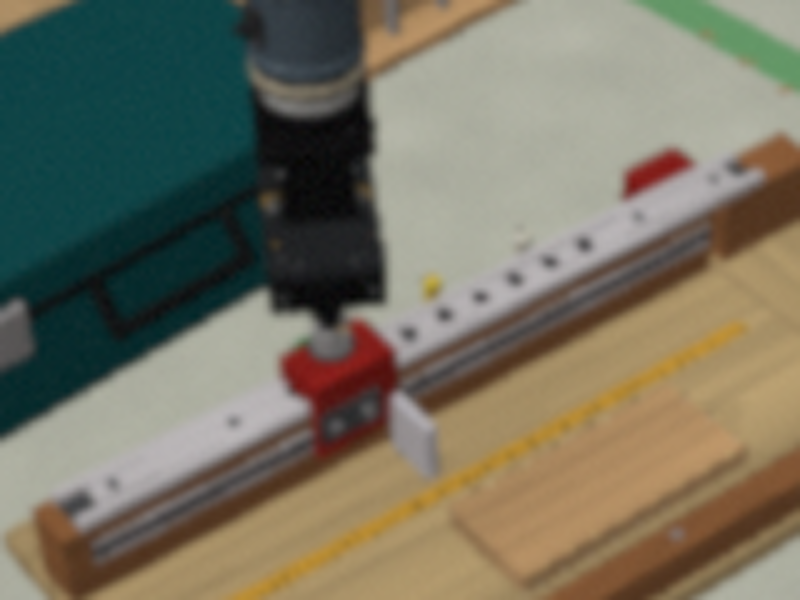

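View pics/t3.png

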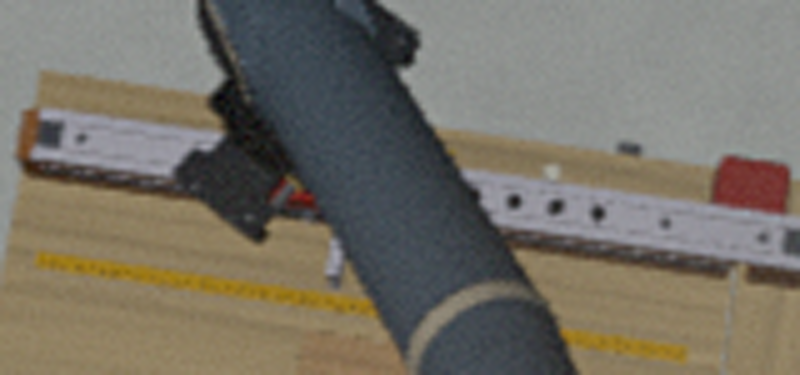

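Emit:
servo_tool --series '[{"dx":0,"dy":0,"dz":1.5,"wx":0,"wy":0,"wz":0,"hand":0.0},{"dx":0,"dy":0,"dz":3,"wx":0,"wy":0,"wz":0,"hand":0.0},{"dx":0,"dy":0,"dz":4,"wx":0,"wy":0,"wz":0,"hand":0.0},{"dx":0,"dy":0,"dz":4,"wx":0,"wy":0,"wz":0,"hand":0.0}]'

```text
time: 5.62
tcp_pos: [0.5912, 0.1134, 0.159]
tcp_rot: [-180.0, -0.1, 54.0]
ft_force: [8.0, 0.1, -9.9]
finger_gap: 0.0139
```

Emit:
servo_tool --series '[{"dx":0,"dy":0,"dz":1,"wx":0,"wy":0,"wz":0,"hand":0.0},{"dx":0,"dy":0,"dz":2,"wx":0,"wy":0,"wz":0,"hand":0.0},{"dx":0,"dy":0,"dz":2,"wx":0,"wy":0,"wz":0,"hand":0.0}]'

```text
time: 6.0
tcp_pos: [0.5912, 0.1134, 0.1608]
tcp_rot: [-180.0, -0.1, 54.0]
ft_force: [9.5, 0.6, -10.6]
finger_gap: 0.0135
```

Emit:
servo_tool --series '[{"dx":0.7,"dy":0,"dz":0.5,"wx":0,"wy":0,"wz":0,"hand":0.0},{"dx":1.5,"dy":0,"dz":1,"wx":0,"wy":0,"wz":0,"hand":0.0},{"dx":1.5,"dy":0,"dz":1,"wx":0,"wy":0,"wz":0,"hand":0.0}]'

```text
time: 6.38
tcp_pos: [0.5913, 0.1134, 0.1611]
tcp_rot: [-179.9, 0.0, 54.0]
ft_force: [6.8, 0.9, -11.0]
finger_gap: 0.014
```

Emit:
servo_tool --series '[{"dx":1.5,"dy":0,"dz":0.5,"wx":0,"wy":0,"wz":0,"hand":0.0},{"dx":2.5,"dy":0,"dz":1,"wx":0,"wy":0,"wz":0,"hand":0.0},{"dx":2.5,"dy":0,"dz":1,"wx":0,"wy":0,"wz":0,"hand":0.0},{"dx":2.5,"dy":0,"dz":1,"wx":0,"wy":0,"wz":0,"hand":0.0}]'

```text
time: 6.88
tcp_pos: [0.5919, 0.1133, 0.1636]
tcp_rot: [-179.8, 0.2, 54.0]
ft_force: [-3.6, 1.0, -11.4]
finger_gap: 0.0137
```

```bash
python3 - <<'E'
from h import *
p,d=env.capture('side'); q=p[180:220,190:245]
cv2.imwrite('pics/s4.png',cv2.resize(q,None,fx=13,fy=13,interpolation=cv2.INTER_CUBIC))
s=env.read_state(); print(s['time'],s['tcp_pos'],s['tcp_rot'],s['ft_force'],s['wrist_torque'],s['finger_gap'])
E
```

```text
6.925 [0.59195305 0.11331859 0.1637683 ] [-179.76113204    0.21135225   54.02419373] [ -4.20682727   1.7399557  -12.23031663] [ 0.36961038  0.68319715 -0.03918919] 0.013788347669529398
```

View pics/s4.png

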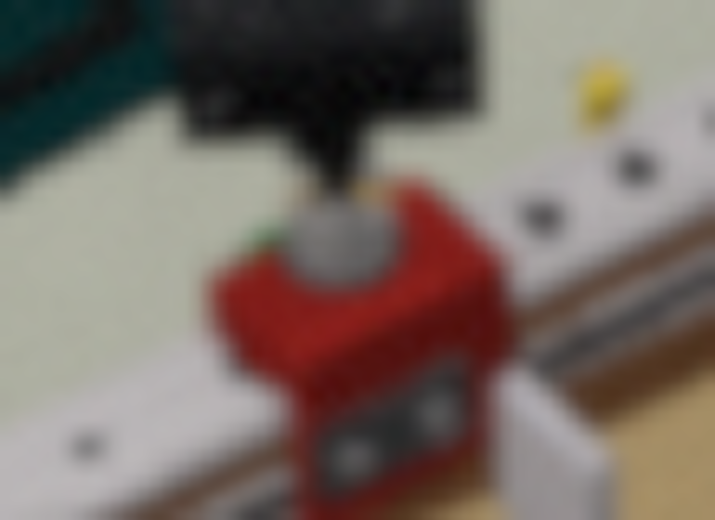

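Emit:
servo_tool --series '[{"dx":-0.8,"dy":0,"dz":-0.3,"wx":0,"wy":0,"wz":0,"hand":0.0},{"dx":-0.8,"dy":0,"dz":-0.3,"wx":0,"wy":0,"wz":-6,"hand":0.0},{"dx":-0.8,"dy":0,"dz":-0.3,"wx":0,"wy":0,"wz":-12,"hand":0.0},{"dx":-0.8,"dy":0,"dz":-0.3,"wx":0,"wy":0,"wz":-16,"hand":0.0}]'

```text
time: 7.42
tcp_pos: [0.5922, 0.1131, 0.1642]
tcp_rot: [-179.9, 0.2, 37.9]
ft_force: [-3.1, 1.5, -11.8]
finger_gap: 0.0138
```

```bash
cat > st.py <<'E'
from h import *
np.set_printoptions(precision=4,suppress=True)
s=env.read_state(); print(s['time'],s['tcp_pos'],s['tcp_rot'],s['ft_force'],s['wrist_torque'],s['finger_gap'])
E
python3 st.py
```

```text
7.425 [0.5922 0.1131 0.1642] [-179.9284    0.1554   37.8725] [ -3.0845   1.5116 -11.7573] [ 0.3025  0.7894 -0.0116] 0.013841436994004613
```

Emit:
servo_tool --series '[{"dx":0,"dy":0,"dz":0,"wx":0,"wy":0,"wz":-8,"hand":0.0},{"dx":0,"dy":0,"dz":0,"wx":0,"wy":0,"wz":-16,"hand":0.0},{"dx":0,"dy":0,"dz":0,"wx":0,"wy":0,"wz":-24,"hand":0.0},{"dx":0,"dy":0,"dz":0,"wx":0,"wy":0,"wz":-32,"hand":0.0},{"dx":0,"dy":0,"dz":0,"wx":0,"wy":0,"wz":-39,"hand":0.0},{"dx":0,"dy":0,"dz":0,"wx":0,"wy":0,"wz":-43.5,"hand":0.0},{"dx":0,"dy":0,"dz":0,"wx":0,"wy":0,"wz":-43.5,"hand":0.0}]'

```text
time: 8.3
tcp_pos: [0.5925, 0.1123, 0.1642]
tcp_rot: [179.9, 0.1, -5.5]
ft_force: [-4.2, -0.7, -11.6]
finger_gap: 0.0138
```

```bash
python3 st.py
```

```text
8.3 [0.5925 0.1123 0.1642] [179.8756   0.141   -5.4506] [ -4.1971  -0.7221 -11.5742] [-0.2093  0.8517 -0.004 ] 0.013801139231422373
```

Emit:
servo_tool --series '[{"dx":-0.8,"dy":0.4,"dz":-2,"wx":0,"wy":0,"wz":0,"hand":0.0},{"dx":-0.8,"dy":0.4,"dz":-3.5,"wx":0,"wy":0,"wz":0,"hand":0.0},{"dx":-0.8,"dy":0.4,"dz":-5,"wx":0,"wy":0,"wz":0,"hand":0.0},{"dx":-0.8,"dy":0.4,"dz":-5,"wx":0,"wy":0,"wz":0,"hand":0.0}]'

```text
time: 8.8
tcp_pos: [0.5926, 0.1129, 0.1597]
tcp_rot: [179.9, 0.0, -5.5]
ft_force: [-4.8, -2.3, -9.7]
finger_gap: 0.0137
```

```bash
python3 st.py
```

```text
8.8 [0.5926 0.1129 0.1597] [179.9494   0.0453  -5.5129] [-4.8064 -2.2804 -9.7014] [-0.5455  1.0745 -0.0069] 0.013747107155503823
```

Emit:
servo_tool --series '[{"dx":-0.7,"dy":0,"dz":-1,"wx":0,"wy":0,"wz":0,"hand":0.0},{"dx":-0.7,"dy":0,"dz":-2,"wx":0,"wy":0,"wz":0,"hand":0.0},{"dx":-0.7,"dy":0,"dz":-2,"wx":0,"wy":0,"wz":0,"hand":0.0}]'

```text
time: 9.18
tcp_pos: [0.5926, 0.1133, 0.158]
tcp_rot: [180.0, -0.0, -5.5]
ft_force: [-3.2, -2.6, -8.9]
finger_gap: 0.0138
```

```bash
python3 st.py
```

```text
9.175 [0.5926 0.1133 0.158 ] [179.9952  -0.0449  -5.514 ] [-3.2437 -2.6227 -8.8871] [-0.5462  0.7985 -0.041 ] 0.01377166365542048
```

Emit:
servo_tool --series '[{"dx":-0.3,"dy":0,"dz":-0.7,"wx":0,"wy":0,"wz":0,"hand":0.0},{"dx":-0.5,"dy":0,"dz":-1.5,"wx":0,"wy":0,"wz":0,"hand":0.0},{"dx":-0.5,"dy":0,"dz":-1.5,"wx":0,"wy":0,"wz":0,"hand":0.0}]'

```text
time: 9.55
tcp_pos: [0.5924, 0.1135, 0.1566]
tcp_rot: [-180.0, -0.1, -5.5]
ft_force: [-0.7, -3.3, -9.0]
finger_gap: 0.0142
```

```bash
python3 st.py
```

```text
9.55 [0.5924 0.1135 0.1566] [-179.9851   -0.0962   -5.5132] [-0.6526 -3.2755 -9.0188] [-0.6863  0.2689  0.0392] 0.014163817581364936
```

Emit:
servo_tool --series '[{"dx":0,"dy":-0.5,"dz":-0.5,"wx":0,"wy":0,"wz":0,"hand":0.0},{"dx":0,"dy":-0.5,"dz":-1,"wx":0,"wy":0,"wz":0,"hand":0.0},{"dx":0,"dy":-0.5,"dz":-1,"wx":0,"wy":0,"wz":0,"hand":0.0}]'

```text
time: 9.93
tcp_pos: [0.5924, 0.1134, 0.1556]
tcp_rot: [-180.0, -0.1, -5.5]
ft_force: [0.3, -1.2, -7.3]
finger_gap: 0.0136
```

```bash
python3 st.py
```

```text
9.925 [0.5924 0.1134 0.1556] [-179.9553   -0.0892   -5.5011] [ 0.3246 -1.2238 -7.2861] [-0.3216  0.0024  0.0488] 0.013606379314275104
```

Emit:
servo_tool --series '[{"dx":0,"dy":0,"dz":-0.5,"wx":0,"wy":0,"wz":0,"hand":0.0},{"dx":0,"dy":0,"dz":-1,"wx":0,"wy":0,"wz":0,"hand":0.0},{"dx":0,"dy":0,"dz":-1,"wx":0,"wy":0,"wz":0,"hand":0.0}]'

```text
time: 10.3
tcp_pos: [0.5923, 0.1134, 0.1547]
tcp_rot: [-180.0, -0.1, -5.5]
ft_force: [0.8, -1.2, -6.3]
finger_gap: 0.0135
```

```bash
python3 st.py
```

```text
10.3 [0.5923 0.1134 0.1547] [-179.9608   -0.0869   -5.5013] [ 0.7992 -1.1986 -6.3053] [-0.2413 -0.1954  0.0108] 0.013520549535102977
```

Emit:
servo_tool --series '[{"dx":0,"dy":0,"dz":-0.7,"wx":0,"wy":0,"wz":0,"hand":0.0},{"dx":0,"dy":0,"dz":-1.5,"wx":0,"wy":0,"wz":0,"hand":0.0},{"dx":0,"dy":0,"dz":-1.5,"wx":0,"wy":0,"wz":0,"hand":0.0}]'

```text
time: 10.68
tcp_pos: [0.5922, 0.1131, 0.153]
tcp_rot: [-180.0, -0.1, -5.5]
ft_force: [2.0, -0.7, -5.1]
finger_gap: 0.0136
```

```bash
python3 st.py
```

```text
10.675 [0.5922 0.1131 0.153 ] [-179.9775   -0.0692   -5.5105] [ 2.0298 -0.7471 -5.0831] [-0.1713 -0.4826  0.0515] 0.01355583595225742
```

Emit:
servo_tool --series '[{"dx":0,"dy":0,"dz":0,"wx":0,"wy":0,"wz":0,"hand":0.4},{"dx":0,"dy":0,"dz":0,"wx":0,"wy":0,"wz":0,"hand":0.4},{"dx":0,"dy":0,"dz":0,"wx":0,"wy":0,"wz":0,"hand":0.4},{"dx":0,"dy":0,"dz":30,"wx":0,"wy":0,"wz":0,"hand":0.4},{"dx":0,"dy":0,"dz":80,"wx":0,"wy":0,"wz":0,"hand":0.4},{"dx":-50,"dy":-40,"dz":120,"wx":0,"wy":0,"wz":0,"hand":0.4},{"dx":-90,"dy":-90,"dz":120,"wx":0,"wy":0,"wz":0,"hand":0.4},{"dx":-110,"dy":-150,"dz":120,"wx":0,"wy":0,"wz":0,"hand":0.4},{"dx":-110,"dy":-210,"dz":120,"wx":0,"wy":0,"wz":0,"hand":0.4},{"dx":-110,"dy":-270,"dz":120,"wx":0,"wy":0,"wz":0,"hand":0.4},{"dx":-110,"dy":-330,"dz":120,"wx":0,"wy":0,"wz":0,"hand":0.4},{"dx":-110,"dy":-330,"dz":120,"wx":0,"wy":0,"wz":0,"hand":0.4}]'

```text
time: 12.18
tcp_pos: [0.4804, -0.2225, 0.2729]
tcp_rot: [179.9, -0.0, -6.0]
ft_force: [-0.7, 0.9, 0.1]
finger_gap: 0.0347
```

```bash
python3 st.py; python3 - <<'E'
from h import *
a=np.radians(-5.76)
for n in('side','top'):
    p,d=env.capture(n); X=pts(n,d); cv2.imwrite(f'pics/{n}5.png',p)
    q=p[160:240,160:265] if n=='side' else p[130:190,190:295]
    cv2.imwrite(f'pics/{n}5z.png',cv2.resize(q,None,fx=7,fy=7,interpolation=cv2.INTER_CUBIC))
    h=cv2.cvtColor(p,cv2.COLOR_BGR2HSV)
    m=(h[...,0]>=5)&(h[...,0]<=16)&(h[...,1]>140)&(h[...,2]>60)&(X[...,2]>.14)&(X[...,2]<.25)&(abs(X[...,0]-.59)<.06)&(abs(X[...,1]-.113)<.06)
    v,u=np.nonzero(m); C=np.array([u.mean(),v.mean()])
    for zc in (.165,.172,.174):
        def cent(c):
            ex=np.array([np.cos(a),np.sin(a),0]); ey=np.array([-ex[1],ex[0],0])
            P=np.array([c+.03*i*ex+.007*j*ey+[0,0,.009*k] for i in(-1,1) for j in(-1,1) for k in (-1,1)])
            M=cv2.moments(cv2.convexHull(proj(n,P).astype(np.float32))); return np.array([M['m10']/M['m00'],M['m01']/M['m00']])
        c=np.array([.59,.113,zc])
        for _ in range(4):
            e=cent(c); J=np.c_[(cent(c+[.01,0,0])-e)/.01,(cent(c+[0,.01,0])-e)/.01]; c[:2]+=np.linalg.solve(J,C-e)
        print(n,m.sum(),'knob',np.round(c*1e3,1),'depth z med/90',np.round(np.percentile(X[m][:,2],[50,90])*1e3,1))
E
```

```text
12.175 [ 0.4804 -0.2225  0.2729] [179.8829  -0.0105  -6.0436] [-0.679   0.8962  0.081 ] [ 0.0365  0.0684 -0.0062] 0.03465175768074652
side 64 knob [590.1 115.2 165. ] depth z med/90 [170.4 175.5]
side 64 knob [583.6 120.1 172. ] depth z med/90 [170.4 175.5]
side 64 knob [581.7 121.5 174. ] depth z med/90 [170.4 175.5]
top 59 knob [588.4 114.6 165. ] depth z med/90 [171.9 177.1]
top 59 knob [586.4 114.1 172. ] depth z med/90 [171.9 177.1]
top 59 knob [585.8 114.  174. ] depth z med/90 [171.9 177.1]
```

View pics/side5z.png

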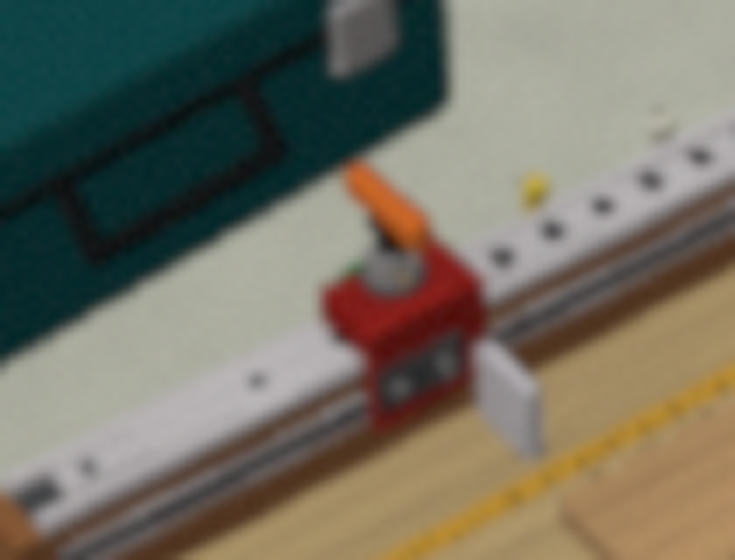

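View pics/top5z.png

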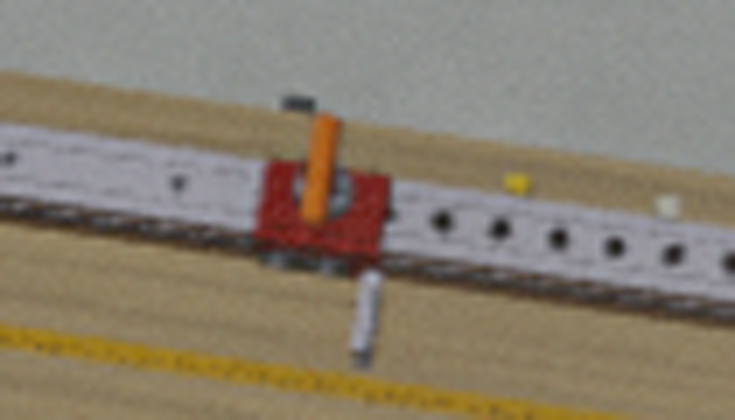

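Triangulating the knob from both cameras puts its middle at about 165 mm. That is the home height; it would be 172 mm if the pin were riding on the rail. The bar lies square across the fence. In both pictures exactly six holes (4 to 9) show to the right of the saddle, so it sits over hole 2, with the green clip just behind it. The gripper is clear, so I'm handing in.

```bash
python3 -c "
from plant import env
print(env.sign_off())"
```

```text
the job is handed in; nothing more can be done
None
```

I set the stop in the hole beside the green clip (the second hole from the left) and handed the job in at about 12.3 s. The checks say the index pin is fully home, but sign-off gives no verdict to confirm it.

**What I did:** I gripped the parked knob and slid the stop about 106 mm along the rail. I then lifted the knob about 6 mm, turned it 60° clockwise with almost no torque, and lowered it slowly. The pin kept sinking past rail level with only the spring pulling on it, so I let go about halfway in for it to snap down. The gripper then backed well clear.

**Last checks:**
- **Pin depth:** the two cameras put the knob's middle at about 165 mm, which is the home height. Riding on the rail it would be 172 mm.
- **Knob angle:** in the pictures the bar lies along the deep-slot direction.
- **Surroundings:** I saw nothing else disturbed in the pictures, and the wrist force was near zero after release.

**What disagreed or went less smoothly:**
- **Position reading:** the cameras placed the knob's middle about 2 mm further along the rail, and about 2 mm nearer the board side, than the hole I measured. I put this down to colour-mask and calibration error, because the pin could not have dropped to home height that far off the hole.
- **Sticking on the lift:** the plunger stuck briefly under about 10 N of side load before I eased it off. I also pressed down on the parked knob with about 5 N while gripping it.

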